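Pack the small parts of the bench-scale lot into their foam inserts

TASK

Pack the loose parts of this bench-scale lot for shipping: put the peeler, the marker pen, the timer and the check weight each into the foam insert cut to its outline, down on the blue floor of the pocket, the peeler with its handle in the wide part of its outline and the weight standing. Leave the steel tongs and the roll of tape where they are.

Things in the scene. Friction and masses are not known exactly. Their poses are not given: they have to be found in the camera images.
- peeler_grip (a point): Grip point of the loose peeler (yellow handle, grey blade), 171 x 23 x 18 mm, 45 g, lying flat on the table. It lies on the axis of the oval handle, 30 mm from mid-length towards the handle end, 8 mm above the table; 22 mm wide there. Its x runs along the tool from handle to blade (its z leans 0.31 rad about x from the vertical); grip here, across the handle.
- marker_mid (a point): Middle of the loose marker pen (white with a black cap), which lies on the table: 135 mm long, 17 mm thick, 15 g. The point lies on the pen's axis at mid-length, 8 mm above the table. Its y runs along the pen; the pen may roll, so x and z may turn. Grip it here, across the pen.
- timer: Loose kitchen timer, 110 g: white square body 61 x 61 x 24 mm with rounded corners, red knob (41 mm wide) on top, 51 mm high over all. Origin: middle of the underside; z up, x and y square to the body's sides. Grip the white body across two sides.
- weight: Loose 500 g check weight of the bench scale, standing: steel cylinder 40 mm across and 47 mm high with a knob on top (26 mm across, 63 mm high over all). Origin: middle of the underside, z up. Grip the cylinder.
- peeler_insert: Foam insert 197 x 80 x 16 mm, pocket in the peeler's outline: 36 mm wide for the handle, 28 mm for the blade (6-7 mm free). Fixed; blue floor 6 mm up, black foam to 16 mm. A finger slot 46 mm wide, cut to the floor, crosses it along y at x -0.030. Origin: underside, mid-pocket; x from handle end to blade end, z up. Seated, the x axes match and the grip point is at x -0.030, y 0, z 0.014.
- marker_insert: Foam insert 70 x 166 x 16 mm, slim pocket in the marker's outline along its y, 31 mm wide, 7 mm free all round. Fixed; blue floor 6 mm up, black foam to 16 mm. A finger slot 46 mm wide, cut to the floor, crosses it along x at the middle. Origin: underside, mid-pocket; z up. Seated, the marker lies along y, either way round, its middle at x 0, y 0, z 0.014.
- timer_insert: Square foam insert 100 x 100 x 16 mm, square pocket 75 mm wide for the timer. Fixed; blue floor 6 mm up, black foam to 16 mm. A finger slot 40 mm wide, cut to the floor, crosses it along y at the middle. Origin: underside, mid-pocket; x, y square to its sides, z up. Seated, the timer's origin is at x 0, y 0, z 0.006, sides parallel, any side in front.
- weight_insert: Square foam insert 88 x 88 x 16 mm, round pocket 54 mm wide for the check weight. Fixed; blue floor 6 mm up, black foam to 16 mm. A finger slot 34 mm wide, cut to the floor, crosses it along y at the middle. Origin: underside, mid-pocket; x, y square to its sides, z up. Seated, the weight stands upright with its origin at x 0, y 0, z 0.006.
- tongs: Bystander: slim steel tongs, 211 x 28 x 17 mm, lying along the left edge of the table; leave them. Origin under their middle, x along them, z up.
- tape: Bystander: roll of beige tape, 96 mm across, 25 mm high, lying at the right; leave it. Origin under its centre, z up.

How it is judged:
At the end, for the whole second after the job is handed in: Peeler, marker, timer and weight each in their own insert: within 12 mm in x and y of the seated place, at most 4 mm above seated height; timer and weight tipped less than 0.12 rad; peeler and marker along their pockets within 0.2 rad, the peeler's handle at the handle end (x of peeler_grip in the frame of peeler_insert between -0.042 and -0.018 m and y of peeler_grip in the frame of peeler_insert between -0.012 and 0.012 m and z of peeler_grip in the frame of peeler_insert below 0.018 m and angle between the x axis of peeler_grip and the x axis of peeler_insert, either way round below 0.2 rad and x of marker_mid in the frame of marker_insert between -0.012 and 0.012 m and y of marker_mid in the frame of marker_insert between -0.012 and 0.012 m and z of marker_mid in the frame of marker_insert below 0.018 m and angle between the y axis of marker_mid and the y axis of marker_insert, either way round below 0.2 rad and x of timer in the frame of timer_insert between -0.012 and 0.012 m and y of timer in the frame of timer_insert between -0.012 and 0.012 m and z of timer in the frame of timer_insert below 0.01 m and angle between each of timer, weight's own z axis and vertical below 0.12 rad and x of weight in the frame of weight_insert between -0.012 and 0.012 m and y of weight in the frame of weight_insert between -0.012 and 0.012 m and z of weight in the frame of weight_insert below 0.01 m); the robot touches nothing.
It fails at once if the tongs or the tape were moved by more than 20 mm (distance of any of tongs, tape from where it was at the start of the episode above 0.02 m).
It also fails if it takes over 104 s, if anything falls off the work surface, if the arm or the gripper's body presses on something with over 40 N, if the wrist force passes 120 N, or if a joint passes its speed limit or range.

ROBOT

A 6-joint arm with a two-finger parallel gripper is mounted at the origin on a cart in front of the work surface, level with it; the furniture and walls round the work are solid. World frame = base frame: x ahead of the robot, y to its left, z up, the work surface at z = 0. Lengths are in m, angles in rad, forces in N, time in s.
With the tool pointing down it reaches from about 0.35 to 0.975 m from the base axis. Payload 4.9 kg.
Tool frame: the origin (TCP) lies on the centre line of the jaws, within the pads' length; the fingertips stand manip.tip_reach ahead of it and the grasp point (between the pads) is the TCP (manip.tip_reach is the distance from the TCP to the fingertips, in m); z points along the fingers, y is the line along which they close (so a half turn about z gives the same grasp; the last joint's range is limited). The gripper opens to 85 mm and grips with 20 to 120 N. Pads are 22 mm wide; open, the fingers measure 114 mm over their backs; the gripper's body (76 mm by 85 mm) begins 54 mm behind the grasp point. The pads swing forward as they close: fully open they stand 13 mm farther back than shut.
Start: joints at [-1.345, 0.053, 1.613, -0, 1.476, -0.119], TCP at [0.211, -0.588, 0.25] pointing down, gripper open.
Joint ranges: [-3.01, 3.01], [-1.01, 2.22], [0.06, 2.58], [-1.02, 4.17], [0.09, 2.62], [-3.14, 3.14]. Speed limits (rad/s): [2.57, 2.57, 3.14, 3.14, 3.14, 3.14].

INTERFACE

Orientations are given as a unit quaternion [w, x, y, z].
In Python, from plant import manip gives the robot as it stands. The module is installed in compiled form; this text tells all that it offers.
- The arm moves only by the tool move_arm, never from a script. Its argument "rows" is a list of rows, each a list of 7 numbers: the shift along the tool's x, y, z in cm, then the turn, a rotation vector about the tool's x, y, z in degrees, then the opening, from -1 (shut) to 1 (fully open). In form: [[tx, ty, tz, ax, ay, az, jaw], ...]. A call has 1 to 20 rows; each row shifts and turns the commanded pose from where the row before left it, along the tool's axes as they then stand; what a row does not reach is not made up. A row lasts 1/12 s, in which the tool goes at most 41.7 mm and 7.16 degrees, less where a joint would pass 70% of its speed; a pose out of reach is approached as far as the arm can. A call is refused whole if a number of a shift passes 4.17 or a number of a turn 7.16, either way. A call with a gripper value outside its range is refused whole. The fingers move at their own pace and stop on an object; the grip force is fixed at half the most. Time passes only in rows, so rows that do not move let the fingers close. It gives the time, the measured TCP pose, the force, the opening and the grip force at its end, in the units of the state.
- manip.state(): the state, without advancing time (a new reading comes with each control period).
- manip.grab_frame(name): name is "scene" or "top" or "wrist"; returns a dict with "img" (384x512x3 uint8, blue, green, red), "mtx" (3x3 intrinsics, pixels), "R" (3x3) and "t" (3): a world point X has camera coordinates R X + t. Camera axes: x right, y down, z forward; pixel columns grow to the right and rows downward; lengths in m; the calibration is good to about 2 mm. The wrist camera is an equidistant fisheye: a pixel r from the principal point sees the ray r / f radians off the axis. A picture is of the moment at which its call begins. There is no depth.
- manip.job_done(): hands the job in; it is judged then, once.
The state is a dict: "time": time; "joint_pos": joint angles; "joint_vel": joint speeds; "joint_efforts": joint torques, N m; "tool_pos": TCP position; "tool_rot": TCP orientation; "contact_force": force on the tool from outside, world axes, zero at the start; "ft_torque": the same for the moment, N m; "gripper_width": opening from 0.0 (shut) to 1.0 (fully open); "grasp_force": force on a finger pad.
Only numpy, scipy, OpenCV 4.12 (cv2) and the standard library are available. Lean on these libraries where they do the work, as an engineer would, in place of code of your own. Each camera call takes 0.05 s, during which the arm holds its last target. There are 200 camera calls.

## Working session

There is one attempt and no reset: what is moved stays moved. The work goes in short steps, Python scripts to look and compute and a tool call to move; the robot and the scene stay as the last step left them, time stands still between calls to the robot, and variables do not carry over. Pictures are saved under pics/ and viewed, at most 14 in all, crops included, and the job is handed in when it is done.

Besides the shell and the picture viewer there is one more tool, called after "Call:" as name(argument=value, ...), one argument or row to a line, values as JSON. move_arm: Moves the arm, as the interface text tells. Its arguments: {"type":"object","properties":{"rows":{"type":"array","items":{"type":"array","items":{"type":"number"}}}},"required":["rows"]}

```bash
mkdir -p pics
cat > h.py <<'E'
import numpy as np, cv2
from plant import manip
def ray(f,px,z,fish=False):
    K=np.array(f["mtx"]);R=np.array(f["R"]);t=np.array(f["t"])
    px=np.atleast_2d(px).astype(float)
    d=np.c_[(px[:,0]-K[0,2])/K[0,0],(px[:,1]-K[1,2])/K[1,1]]
    if fish:
        r=np.linalg.norm(d,axis=1,keepdims=True)+1e-9
        d=np.c_[d/r*np.sin(r),np.cos(r)]
    else: d=np.c_[d,np.ones(len(d))]
    w=d@R; c=-R.T@t
    return c+w*((z-c[2])/w[:,2])[:,None]
E
python3 - <<'E'
from h import *
for n in("top","scene"):
    f=manip.grab_frame(n);cv2.imwrite(f"pics/{n}0.png",cv2.resize(f["img"],(800,600),interpolation=cv2.INTER_CUBIC))
    np.save(f"{n}0.npy",f,allow_pickle=True)
    print(n,np.round(f["mtx"],1).tolist(),np.round(-np.array(f["R"]).T@f["t"],3),np.round(f["R"],3).tolist())
print(manip.state(),manip.tip_reach)
E
```

```text
top [[457.4, 0.0, 257.0], [0.0, 457.4, 183.8], [0.0, 0.0, 1.0]] [ 0.228 -0.07   1.325] [[0.113, -0.994, 0.001], [-0.969, -0.11, -0.219], [0.218, 0.024, -0.976]]
scene [[433.3, 0.0, 249.9], [0.0, 433.3, 193.5], [0.0, 0.0, 1.0]] [-0.323  0.845  0.576] [[-0.747, -0.664, -0.024], [-0.247, 0.311, -0.918], [0.617, -0.68, -0.396]]
{'time': 0.1, 'joint_pos': array([-1.34499884e+00,  5.33179622e-02,  1.61413652e+00,  7.86733141e-06,
        1.47600165e+00, -1.18997835e-01]), 'joint_vel': array([ 0.00173603, -0.00067458, -0.00378208, -0.00053336,  0.00047826,
        0.00040442]), 'joint_efforts': array([ 2.57207021e-04, -3.94910395e+01, -3.71360457e+01, -1.21563926e-04,
        3.97393669e-03, -8.36214724e-07]), 'tool_pos': array([ 0.21113889, -0.58770371,  0.24918116]), 'tool_rot': array([-9.30619716e-04,  9.85175929e-01,  1.71544515e-01, -4.58209767e-05]), 'contact_force': array([ 0.69247637,  0.17277933, -0.23890782]), 'ft_torque': array([ 0.06752046, -0.01535254, -0.04316856]), 'grasp_force': 0.0, 'gripper_width': 1.0030110777212262} 0.019
```

View pics/top0.png

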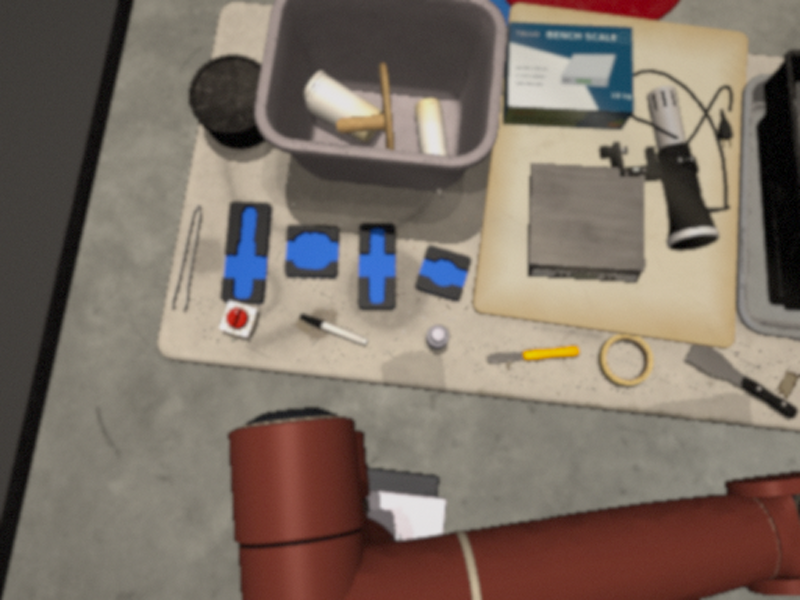

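View pics/scene0.png

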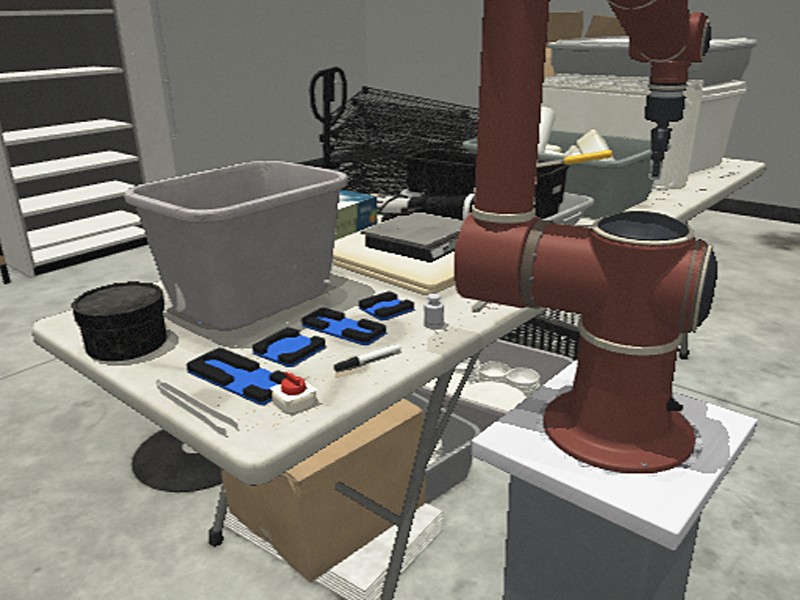

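The top view (800x600) shows the peeler insert at (247,252), with its slot nearer the robot. The timer insert is at (312,250), the marker insert at (377,265) and the weight insert at (443,272). The loose timer is at (238,318), the marker at (333,330), the weight at (437,337) and the peeler at (535,355) with its handle to the right. The tongs are at (187,258) and the tape at (626,360). The scene view agrees.

```bash
cat > m.py <<'E'
from h import *
f=np.load("top0.npy",allow_pickle=True).item()
img=f["img"]; s=512/800
hsv=cv2.cvtColor(cv2.resize(img,None,fx=4,fy=4,interpolation=cv2.INTER_CUBIC),cv2.COLOR_BGR2HSV)
H,S,V=[c.astype(int) for c in cv2.split(hsv)]
def blob(mask,c800,r=70):
    m=np.zeros(mask.shape,np.uint8);c=np.array(c800)*s*4
    m[mask]=255
    w=np.zeros_like(m);cv2.circle(w,tuple(c.astype(int).tolist()),int(r*s*4),255,-1);m&=w
    n,l,st,ce=cv2.connectedComponentsWithStats(m)
    best=1+np.argmin([np.hypot(*(ce[i]-c))+(0 if st[i,4]>150 else 1e4) for i in range(1,n)])
    ys,xs=np.where(l==best)
    return np.c_[xs,ys]/4.-.375
def rect(p,z,name):
    w=ray(f,p,z)[:,:2]
    (c,sz,a)=cv2.minAreaRect((w*1000).astype(np.float32))
    print(name,"rect c",np.round(c,1),"size",np.round(sz,1),"ang",round(a,1),"centroid",np.round(w.mean(0)*1000,1))
    return w
blue=(H>100)&(H<125)&(S>130)&(V>80)
ins=blue|(V<75)
for n,c in dict(peeler=(247,252),timer=(312,250),marker=(377,265),weight=(443,272)).items():
    rect(blob(blue,c),.006,n+" blue"); rect(blob(ins,c),.012,n+" ins")
red=((H<8)|(H>172))&(S>130)&(V>90)
rect(blob(red,(238,318),30),.045,"knob")
rect(blob((S<30)&(V>175),(238,325),35),.024,"timer white")
rect(blob(V<80,(315,322),25),.008,"cap")
rect(blob((S<35)&(V>190),(350,335),30),.008,"pen white")
w=rect(blob((H>18)&(H<32)&(S>150)&(V>120),(550,352),50),.009,"handle")
rect(blob((S<25)&(V>100)&(V<185),(507,356),25),.004,"blade")
rect(blob((S<40)&(V<170),(437,338),25),.03,"weight")
rect(blob((V>0)&(S<60)&(V<190),(437,338),15),.03,"weight2")
for n,p in dict(knobtop=(437,327),wbot=(437,349)).items(): print(n,ray(f,np.array(p)*s,0.063 if n=="knobtop" else 0))
E
python3 m.py
python3 - <<'E'
from m import *
# crop for inspection: rectified-ish enlarged crop of work area
c=img[115:250,95:435]; cv2.imwrite("pics/crop.png",cv2.resize(c,(800,318),interpolation=cv2.INTER_CUBIC))
E
```

```text
peeler blue rect c [559.3 265.2] size [184.4  76.8] ang 6.1 centroid [547.8 264.6]
peeler ins rect c [559.1 263.1] size [191.7  77.6] ang 4.2 centroid [563.3 265.4]
timer blue rect c [576.7 140.8] size [75.3 95.5] ang 5.2 centroid [576.2 141.2]
timer ins rect c [581.5 140. ] size [87.7 95.9] ang 5.1 centroid [582.6 140.3]
marker blue rect c [560.5  14.4] size [146.7  65.5] ang 6.6 centroid [559.9  14.3]
marker ins rect c [565.3  13.1] size [158.3  70.5] ang 7.6 centroid [575.2  15.5]
weight blue rect c [ 561.8 -112.6] size [83.6 53.7] ang 77.4 centroid [ 561.7 -112.7]
weight ins rect c [ 566.5 -113.5] size [83.4 66.4] ang 79.0 centroid [ 568.3 -114.1]
knob rect c [424.2 253. ] size [35.6 33.7] ang 80.8 centroid [424.2 252.5]
timer white rect c [411.1 259.3] size [59.7 27.2] ang 84.0 centroid [407.4 259. ]
cap rect c [441.1 124.4] size [39.  14.9] ang 75.8 centroid [440.8 122.3]
pen white rect c [425.3  57.8] size [88.2 12. ] ang 75.8 centroid [425.4  58.8]
handle rect c [ 430.5 -325. ] size [ 20.4 105.1] ang 11.8 centroid [ 430.6 -325.3]
peeler blue rect c [559.3 265.2] size [184.4  
[... 1384 characters left out ...]
^^^^^^^^^^^^^^^^^^^^^^^^^^^
    return _wrapfunc(a, 'argmin', axis=axis, out=out, **kwds)
    return _wrapit(obj, method, *args, **kwds)
    result = getattr(arr, method)(*args, **kwds)
ValueError: attempt to get argmin of an empty sequence
Traceback (most recent call last):
  File "m.py", line 29, in <module>
    rect(blob((S<25)&(V>100)&(V<185),(507,356),25),.004,"blade")
         ~~~~^^^^^^^^^^^^^^^^^^^^^^^^^^^^^^^^^^^^^
  File "m.py", line 11, in blob
    best=1+np.argmin([np.hypot(*(ce[i]-c))+(0 if st[i,4]>150 else 1e4) for i in range(1,n)])
           ~~~~~~~~~^^^^^^^^^^^^^^^^^^^^^^^^^^^^^^^^^^^^^^^^^^^^^^^^^^^^^^^^^^^^^^^^^^^^^^^^
ValueError: attempt to get argmin of an empty sequence
```

Call:
move_arm(
  rows=[
    [0,0,0,0,0,-6.85,1],
    [0,0,0,0,0,-6.85,1],
    [0,0,0,0,0,-6.85,1],
    [0,0,0,0,0,-6.85,1],
    [0,0,0,0,0,-6.85,1],
    [0,0,0,0,0,-6.85,1],
    [0,0,0,0,0,-6.85,1],
    [0,0,0,0,0,-6.85,1],
    [0,0,0,0,0,-6.85,1],
    [0,0,0,0,0,-6.85,1],
    [0,0,0,0,0,-6.85,1],
    [0,0,0,0,0,-6.85,1],
  ],
)

```text
time: 1.1
tool_pos: [0.2112, -0.5879, 0.2496]
tool_rot: [-0.001, 0.627, 0.779, 0.0]
contact_force: [0.3, 0.7, 0.7]
gripper_width: 1.0
grasp_force: 0.0
```

Call:
move_arm(
  rows=[
    [2.15,2.7,0.5,0,0,0,1],
    [2.15,2.7,0.5,0,0,0,1],
    [2.15,2.7,0.5,0,0,0,1],
    [2.15,2.7,0.5,0,0,0,1],
    [2.15,2.7,0.5,0,0,0,1],
    [2.15,2.7,0.5,0,0,0,1],
    [2.15,2.7,0.5,0,0,0,1],
    [2.15,2.7,0.5,0,0,0,1],
    [2.15,2.7,0.5,0,0,0,1],
    [2.15,2.7,0.5,0,0,0,1],
    [0,0,0,0,0,0,1],
    [0,0,0,0,0,0,1],
  ],
)

```text
time: 2.1
tool_pos: [0.4312, -0.3204, 0.1994]
tool_rot: [-0.001, 0.628, 0.778, -0.0]
contact_force: [-0.5, -0.9, -0.5]
gripper_width: 1.001
grasp_force: 0.0
```

```bash
cat >> h.py <<'E'
from scipy.spatial.transform import Rotation as Ro
def pose():
    s=manip.state();q=s["tool_rot"];R=Ro.from_quat([q[1],q[2],q[3],q[0]]).as_matrix()
    return s,np.array(s["tool_pos"]),R
def plan(x,y,z,h):
    """h: heading of tool x (deg). Prints az first, then shift in tool axes after turning, cm."""
    s,p,R=pose(); h0=np.degrees(np.arctan2(R[1,0],R[0,0]))
    az=-((h-h0+180)%360-180); a=np.radians(h)
    T=np.array([[np.cos(a),np.sin(a),0],[np.sin(a),-np.cos(a),0],[0,0,-1]]).T
    d=100*T.T@(np.array([x,y,z])-p)
    print("t %.1f pos"%s["time"],p.round(4),"h0 %.1f"%h0,"tilt",np.round(R[:2,2],3),"q6 %.2f"%s["joint_pos"][5],
      "g %.2f gf %.0f F"%(s["gripper_width"],s["grasp_force"]),np.round(s["contact_force"],1))
    print("turn az %.1f then shift cm"%az,d.round(2))
def snap(cam,name):
    f=manip.grab_frame(cam);np.save(name+".npy",f,allow_pickle=True)
    cv2.imwrite(f"pics/{name}.png",cv2.resize(f["img"],(800,600),interpolation=cv2.INTER_CUBIC));return f
E
python3 - <<'E'
from h import *
plan(.430,-.322,.15,102)
f=snap("wrist","w1");print(np.round(f["mtx"],1).tolist(),np.round(-f["R"].T@f["t"],3))
E
```

```text
t 2.1 pos [ 0.4312 -0.3204  0.1994] h0 102.1 tilt [-0.001  0.001] q6 -0.99 g 1.00 gf 0 F [-0.5 -0.9 -0.5]
turn az 0.1 then shift cm [-0.13 -0.16  4.94]
[[297.3, 0.0, 255.9], [0.0, 297.3, 191.9], [0.0, 0.0, 1.0]] [ 0.415 -0.245  0.323]
```

View pics/w1.png

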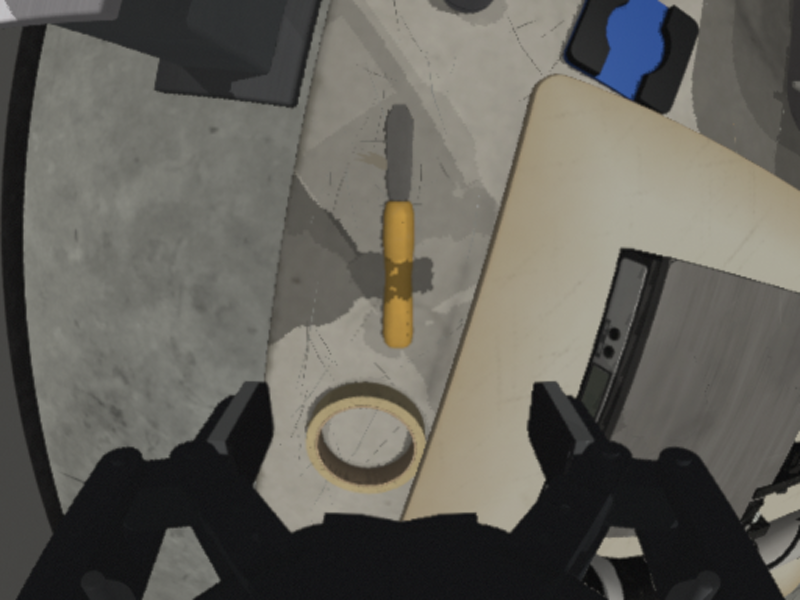

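The wrist view shows the peeler vertical at column 398, with the yellow handle spanning rows 200–348 and the blade tip at row 105. The board edge is about 50 mm to the right of it and the tape lies behind, so I'll descend with a half-open jaw.

Run:
```python
from h import *
f=np.load("w1.npy",allow_pickle=True).item()
b=cv2.cvtColor(f["img"],cv2.COLOR_BGR2HSV);m=cv2.inRange(b,(15,140,50),(35,255,255));m[:,:220]=0;m[:,290:]=0;m[235:]=0
ys,xs=np.where(m>0);w=ray(f,np.c_[xs,ys],.009,True)[:,:2]
(c,sz,a)=cv2.minAreaRect((w*1000).astype(np.float32));print(c,sz,a,w.mean(0))
tip=ray(f,[[398*.64,105*.64]],.004,True);print("tip",tip)
hd=a+90 if sz[0]<sz[1] else a
u=np.array([np.cos(np.radians(hd)),np.sin(np.radians(hd))]);e=np.array(c)/1000-u*max(sz)/2000
print("head",hd,"hand end",e,"len",np.linalg.norm(tip[0,:2]-e));g=e+u*.0555;print(g)
plan(g[0],g[1],.021,hd)
```

```text
(431.1588134765625, -324.9947814941406) (19.332603454589844, 104.56752014160156) 11.669913291931152 [ 0.43051873 -0.32292124]
tip [[ 0.40617175 -0.20936678  0.004     ]]
head 101.66991329193115 hand end [ 0.44173441 -0.37619779] len 0.17057927580680216
[ 0.43050825 -0.32184502]
t 2.1 pos [ 0.4308 -0.3215  0.1998] h0 102.0 tilt [-0.001  0.   ] q6 -0.99 g 1.00 gf 0 F [-0.1 -0.1  0.5]
turn az 0.4 then shift cm [-0.03 -0.03 17.88]
```

Call:
move_arm(
  rows=[
    [0,0,2.5,0,0,0.4,0.15],
    [0,0,3,0,0,0,0.15],
    [0,0,3,0,0,0,0.15],
    [0,0,3,0,0,0,0.15],
    [0,0,3,0,0,0,0.15],
    [0,0,2,0,0,0,0.15],
    [0,0,1.35,0,0,0,0.15],
    [0,0,0,0,0,0,0.15],
    [0,0,0,0,0,0,-1],
    [0,0,0,0,0,0,-1],
    [0,0,0,0,0,0,-1],
    [0,0,0,0,0,0,-1],
    [0,0,0,0,0,0,-1],
    [0,0,0,0,0,0,-1],
    [0,0,0,0,0,0,-1],
    [0,0,0,0,0,0,-1],
  ],
)

```text
time: 3.48
tool_pos: [0.4319, -0.3252, 0.0248]
tool_rot: [0.003, 0.633, 0.774, -0.001]
contact_force: [-0.6, 0.0, 11.0]
gripper_width: 0.225
grasp_force: 58.8
```

Call:
move_arm(
  rows=[
    [0,0,-1,0,0,0,-1],
    [0,0,-2,0,0,0,-1],
    [0,0,-3,0,0,0,-1],
    [0,0,-3,0,0,0,-1],
    [0,0,-3,0,0,0,-1],
    [0,0,-2,0,0,0,-1],
    [0,0,0,0,0,0,-1],
    [0,0,0,0,0,0,-1],
  ],
)

```text
time: 4.15
tool_pos: [0.4308, -0.3231, 0.1631]
tool_rot: [0.001, 0.633, 0.774, -0.0]
contact_force: [0.4, -0.0, -0.7]
gripper_width: 0.224
grasp_force: 59.4
```

Run:
```python
from h import *
plan(.53,.262,.16,5)
s,p,R=pose();f=snap("wrist","w2")
b=cv2.cvtColor(f["img"],cv2.COLOR_BGR2HSV);m=cv2.inRange(b,(15,140,50),(35,255,255));m[:,:200]=0;m[:,310:]=0
n,l,st,ce=cv2.connectedComponentsWithStats(m);print(st[1:][st[1:,4]>50])
k=1+np.argmax(st[1:,4]);ys,xs=np.where(l==k)
w=ray(f,np.c_[xs,ys],p[2]-.012,True)[:,:2]
print(cv2.minAreaRect((w*1000).astype(np.float32)))
```

```text
t 4.2 pos [ 0.4308 -0.3231  0.1631] h0 101.5 tilt [ 0.002 -0.002] q6 -0.98 g 0.22 gf 59 F [ 0.4 -0.  -0.7]
turn az 96.5 then shift cm [ 14.99 -57.42   0.31]
[[ 236  152   42  175 6380]]
((430.8861999511719, -321.4993896484375), (20.411489486694336, 104.84475708007812), 11.483419418334961)
```

View pics/w2.png

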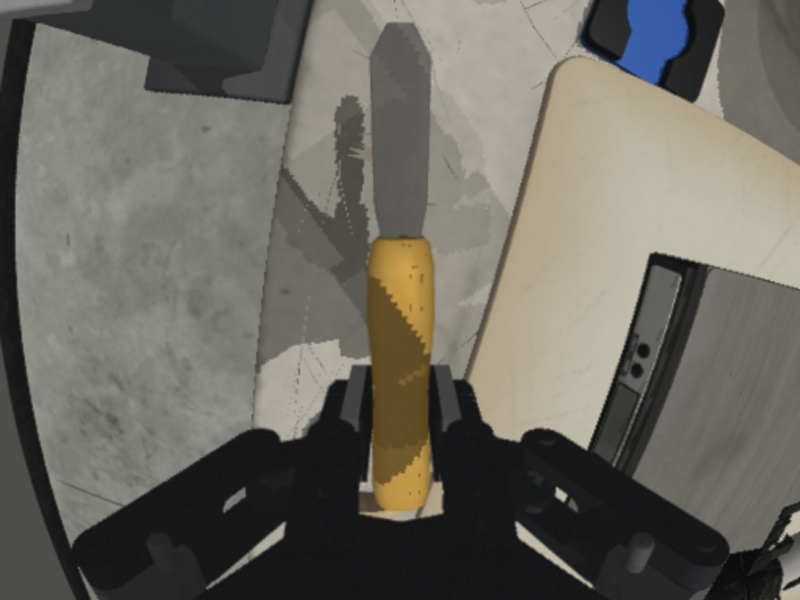

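The peeler is held straight; its grip point sits about 4.5 mm ahead of the TCP.

Call:
move_arm(
  rows=[
    [0,0,0,0,0,6.9,-1],
    [0,0,0,0,0,6.9,-1],
    [0,0,0,0,0,6.9,-1],
    [0,0,0,0,0,6.9,-1],
    [0,0,0,0,0,6.9,-1],
    [0,0,0,0,0,6.9,-1],
    [0,0,0,0,0,6.9,-1],
    [0,0,0,0,0,6.9,-1],
    [0,0,0,0,0,6.9,-1],
    [0,0,0,0,0,6.9,-1],
    [0,0,0,0,0,6.9,-1],
    [0,0,0,0,0,6.9,-1],
    [0,0,0,0,0,6.9,-1],
    [0,0,0,0,0,6.8,-1],
    [0,0,0,0,0,0,-1],
  ],
)

```text
time: 5.45
tool_pos: [0.4295, -0.3211, 0.1589]
tool_rot: [-0.002, 0.999, 0.043, -0.002]
contact_force: [-0.2, 0.5, -0.6]
gripper_width: 0.225
grasp_force: 59.4
```

Call:
move_arm(
  rows=[
    [0.5,-2,-0.4,0,0,0,-1],
    [0.5,-3.6,-0.4,0,0,0,-1],
    [0.5,-3.6,-0.4,0,0,0,-1],
    [0.5,-3.6,-0.4,0,0,0,-1],
    [0.5,-3.6,-0.4,0,0,0,-1],
    [0.5,-3.6,-0.4,0,0,0,-1],
    [0.5,-3.6,-0.4,0,0,0,-1],
    [0.5,-3.6,-0.4,0,0,0,-1],
    [0.5,-3.6,-0.4,0,0,0,-1],
    [0.5,-3.6,-0.4,0,0,0,-1],
    [0.5,-3.6,-0.4,0,0,0,-1],
    [0.5,-3.6,-0.4,0,0,0,-1],
    [0.5,-3.6,-0.4,0,0,0,-1],
    [0.5,-3.6,-0.4,0,0,0,-1],
    [0.5,-3.6,-0.4,0,0,0,-1],
    [0.5,-3.6,-0.4,0,0,0,-1],
    [0,-2,0,0,0,0,-1],
    [0,0,0,0,0,0,-1],
    [0,0,0,0,0,0,-1],
  ],
)

```text
time: 7.03
tool_pos: [0.4585, 0.2631, 0.2239]
tool_rot: [0.001, 0.999, 0.046, -0.002]
contact_force: [0.1, -0.7, -0.9]
gripper_width: 0.224
grasp_force: 59.4
```

```bash
cat > ins.py <<'E'
from h import *
def insview(f,lo,hi,K):
    b=cv2.cvtColor(f["img"],cv2.COLOR_BGR2HSV);m=cv2.inRange(b,lo,hi)
    n,l,st,ce=cv2.connectedComponentsWithStats(m)
    for k in range(1,n):
        if st[k,4]<250: continue
        ys,xs=np.where(l==k);w=ray(f,np.c_[xs,ys],K,True)[:,:2]*1000
        c,sz,a=cv2.minAreaRect(w.astype(np.float32))
        print("box",st[k,:4],"c",np.round(c,1),"sz",np.round(sz,1),"a",round(a,1))
E
python3 - <<'E'
from ins import *
plan(.53,.262,.16,5)
f=snap("wrist","w3"); insview(f,(100,130,60),(125,255,255),.006)
E
```

```text
t 7.0 pos [0.4585 0.2631 0.2239] h0 5.3 tilt [-0.003 -0.002] q6 1.86 g 0.22 gf 59 F [ 0.1 -0.7 -0.9]
turn az 0.3 then shift cm [7.11 0.73 6.39]
box [252   5  25  28] c [636.4 265.1] sz [37.4 19.7] a 52.3
box [327  51  78  63] c [574.9 142.4] sz [74.4 99.5] a 4.7
box [427  58  43 110] c [560.3  16.4] sz [148.6  71.3] a 6.3
box [270  66  27  88] c [527.3 236.8] sz [100.7  26.9] a 1.9
box [227  86  12  41] c [526.7 296.1] sz [46.1 12.6] a 4.7
box [484  95  28  53] c [569.3 -87. ] sz [76.6 65.6] a 7.9
```

View pics/w3.png

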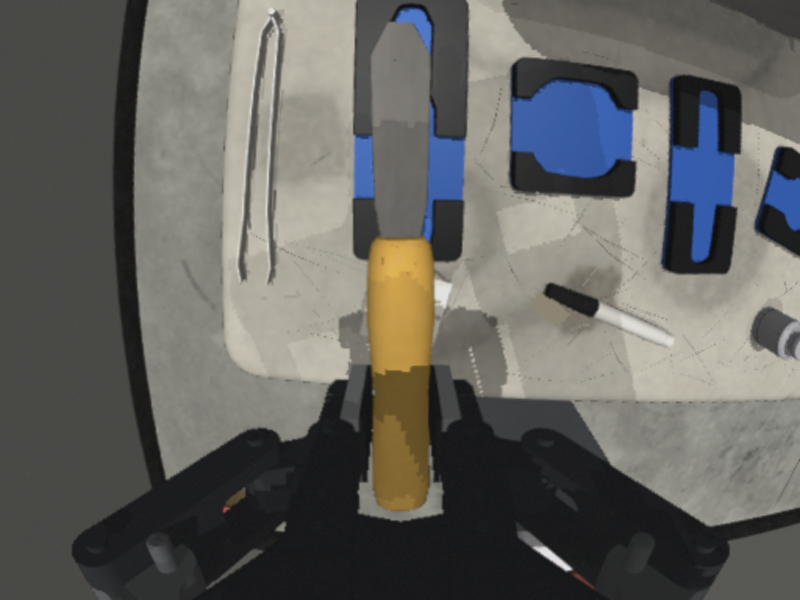

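The view shows the peeler insert below the held peeler. Its slot's blue edges are at columns 355 and 465 near row 168, and the foam corners are at (356,258) and (462,260). The timer and marker inserts are clear.

Run:
```python
from ins import *
f=np.load("w3.npy",allow_pickle=True).item();s=.64
P=lambda pts,z:ray(f,np.array(pts)*s,z,True)[:,:2]*1000
print("slot ends",P([(355,168),(465,168)],.006).round(1))
print("near foam corners",P([(355,258),(462,260)],.014).round(1), "side top edges",P([(358,80),(467,80)],.016).round(1))
b=cv2.cvtColor(f["img"],cv2.COLOR_BGR2HSV);m=cv2.inRange(b,(100,130,60),(125,255,255))
# right part slot columns beyond narrow pocket
for c in (228,232,236,284,288,292):
    r=np.where(m[60:165,c])[0]+60
    print(c,r.min(),r.max(),ray(f,[[c,r.min()-.5],[c,r.max()+.5]],.006,True)[:,:2].round(4).tolist())
```

```text
slot ends [[524.5 302. ]
 [532.3 222.2]]
near foam corners [[459.  296.3]
 [464.9 217.6]] side top edges [[588.2 304.5]
 [595.9 228.7]]
228 87 126 [[0.5487, 0.3031], [0.5027, 0.2993]]
232 87 126 [[0.549, 0.2986], [0.5031, 0.2947]]
236 87 126 [[0.5494, 0.2941], [0.5035, 0.2902]]
284 88 127 [[0.5534, 0.2401], [0.5075, 0.2353]]
288 88 127 [[0.554, 0.2356], [0.508, 0.2307]]
292 88 127 [[0.5545, 0.2311], [0.5086, 0.2261]]
```

Run:
```python
from h import *
plan(.5243,.2617,.08,4.6)
```

```text
t 7.1 pos [0.4588 0.2623 0.2241] h0 5.2 tilt [-0.003 -0.002] q6 1.86 g 0.23 gf 59 F [-1.3  0.3 -0.7]
turn az 0.6 then shift cm [ 6.53  0.59 14.41]
```

Call:
move_arm(
  rows=[
    [1.3,0.1,2,0,0,0.6,-1],
    [1.3,0.1,2.5,0,0,0,-1],
    [1.3,0.1,2.5,0,0,0,-1],
    [1.3,0.1,2.5,0,0,0,-1],
    [1.3,0.1,2.5,0,0,0,-1],
    [0,0.1,2.4,0,0,0,-1],
    [0,0,0,0,0,0,-1],
    [0,0,0,0,0,0,-1],
  ],
)

```text
time: 7.75
tool_pos: [0.5233, 0.2601, 0.0797]
tool_rot: [0.001, 0.999, 0.038, -0.002]
contact_force: [0.1, 0.0, -0.5]
gripper_width: 0.223
grasp_force: 59.4
```

Run:
```python
from h import *
plan(.5243,.2617,.032,4.6)
```

```text
t 7.8 pos [0.5233 0.2601 0.0797] h0 4.4 tilt [-0.005 -0.002] q6 1.83 g 0.22 gf 59 F [ 0.1  0.  -0.5]
turn az -0.2 then shift cm [ 0.12 -0.15  4.77]
```

Call:
move_arm(
  rows=[
    [0.1,-0.15,1.2,0,0,0,-1],
    [0,0,1.2,0,0,0,-1],
    [0,0,1.0,0,0,0,-1],
    [0,0,0.8,0,0,0,-1],
    [0,0,0.5,0,0,0,-1],
    [0,0,0,0,0,0,-1],
    [0,0,0,0,0,0,-1],
  ],
)

```text
time: 8.33
tool_pos: [0.5254, 0.2637, 0.0345]
tool_rot: [0.0, 0.999, 0.039, -0.0]
contact_force: [0.8, -0.6, -0.3]
gripper_width: 0.226
grasp_force: 59.4
```

Run:
```python
from h import *
plan(.5243,.2617,.032,4.6)
```

```text
t 8.3 pos [0.5254 0.2637 0.0345] h0 4.5 tilt [-0.001 -0.   ] q6 1.83 g 0.23 gf 59 F [ 0.8 -0.6 -0.3]
turn az -0.1 then shift cm [-0.12  0.19  0.25]
```

Call:
move_arm(
  rows=[
    [-0.05,0.05,0.25,0,0,0,-1],
    [0,0,0,0,0,0,-1],
    [0,0,0,0,0,0,-0.3],
    [0,0,0,0,0,0,-0.1],
    [0,0,0,0,0,0,0.1],
    [0,0,0,0,0,0,0.1],
    [0,0,0,0,0,0,0.1],
    [0,0,-2,0,0,0,0.1],
    [-1,0,-3,0,0,0,0.1],
    [-2,0,-3,0,0,0,0.1],
    [-2,0,-3,0,0,0,0.4],
    [-2,0,-3,0,0,0,1],
    [-2,0,-3,0,0,0,1],
    [0,0,0,0,0,0,1],
    [0,0,0,0,0,0,1],
  ],
)

```text
time: 9.58
tool_pos: [0.4361, 0.2567, 0.2054]
tool_rot: [-0.001, 0.999, 0.039, 0.003]
contact_force: [-0.0, 0.1, -1.0]
gripper_width: 0.999
grasp_force: 0.0
```

Run:
```python
from ins import *
plan(.42,.255,.2,-6)
f=snap("wrist","w4"); insview(f,(100,130,60),(125,255,255),.006);print("yellow");insview(f,(15,140,50),(35,255,255),.015);print('red');insview(f,(0,140,60),(9,255,255),.05);insview(f,(172,140,60),(180,255,255),.05)
```

```text
t 9.6 pos [0.4361 0.2567 0.2054] h0 4.5 tilt [0.006 0.002] q6 1.88 g 1.00 gf 0 F [-0.   0.1 -1. ]
turn az 10.5 then shift cm [-1.58  0.34  0.54]
box [221   0  74 145] c [547.9 264.5] sz [161.8  78.1] a 4.1
box [326  29  82  66] c [575.  142.4] sz [74.4 99.4] a 4.9
box [434  37  42 116] c [560.2  16.5] sz [149.   70.3] a 8.2
box [495  77  17  46] c [576.1 -82.5] sz [38.4 58.1] a 86.3
yellow
box [248  40  19  99] c [527.2 263.5] sz [104.8  19. ] a 4.6
red
box [238 168  36  39] c [432.2 257. ] sz [37.2 35.3] a 29.3
```

View pics/w4.png

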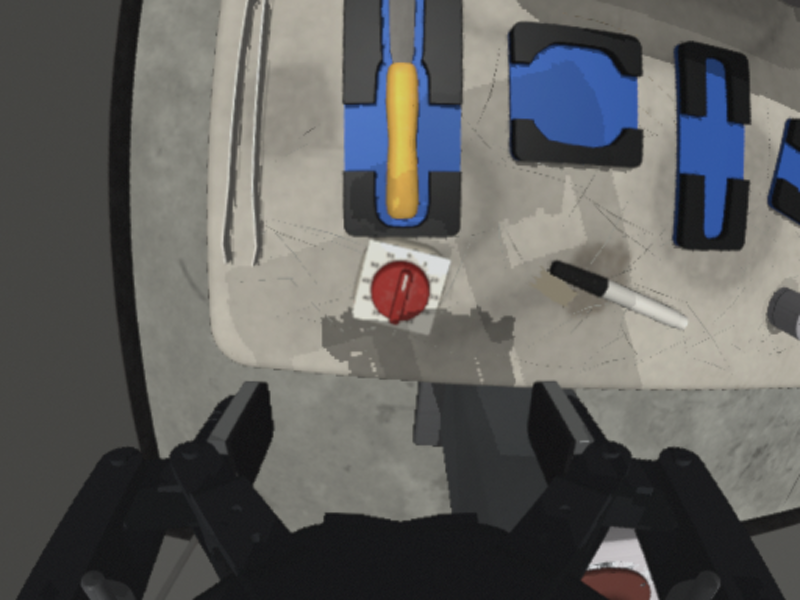

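The peeler lies in its pocket with its handle at the near end (handle columns 388–418, rows 62–220). The timer's body corners are near (370,238), (452,250), (353,318) and (433,335), and its knob is at (400,290).

Run:
```python
from ins import *
f=np.load("w4.npy",allow_pickle=True).item();s=.64
P=lambda pts,z:ray(f,np.array(pts)*s,z,True)[:,:2]*1000
c=P([(370,238),(452,250),(433,335),(353,318)],.024);print(c.round(1),c.mean(0),cv2.minAreaRect(c.astype(np.float32)))
b=cv2.cvtColor(f["img"],cv2.COLOR_BGR2HSV);roi=np.zeros(b.shape[:2],np.uint8);roi[150:217,222:292]=1
for vt in(150,170,190):
    m=cv2.inRange(b,(0,0,vt),(180,45,255))*roi
    n,l,st,ce=cv2.connectedComponentsWithStats(m);k=1+np.argmax(st[1:,4]);ys,xs=np.where(l==k)
    print(vt,cv2.minAreaRect((ray(f,np.c_[xs,ys],.024,True)[:,:2]*1000).astype(np.float32)))
print(b[150:160,245].tolist(),b[175,222:240].tolist())
```

```text
[[459.5 279.1]
 [455.8 223.8]
 [394.  230.5]
 [402.2 287.5]] [427.89067946 255.22518934] ((428.0223388671875, 255.7614288330078), (57.58282470703125, 62.12230682373047), 83.81087493896484)
150 ((432.580078125, 256.0164794921875), (59.287635803222656, 75.06230163574219), 3.710310220718384)
170 ((426.9283752441406, 256.7828674316406), (57.15224075317383, 56.891963958740234), 80.07086181640625)
190 ((440.9049377441406, 254.3566131591797), (56.195674896240234, 27.434982299804688), 81.44215393066406)
[[0, 0, 57], [24, 18, 69], [20, 32, 96], [21, 34, 120], [22, 27, 142], [30, 6, 182], [90, 2, 216], [90, 2, 218], [50, 4, 218], [34, 9, 217]] [[21, 25, 166], [21, 26, 166], [23, 25, 164], [21, 25, 163], [20, 24, 161], [22, 24, 158], [22, 26, 146], [21, 31, 140], [23, 28, 157], [28, 19, 192], [33, 13, 215], [33, 12, 217], [33, 12, 217], [33, 12, 217], [30, 12, 216], [30, 14, 214], [21, 20, 201], [11, 33, 160]]
```

Call:
move_arm(
  rows=[
    [0,0,0,0,0,6.2,1],
    [0,0,0,0,0,6.2,1],
    [-0.6,0,2,0,0,0,1],
    [0,0,3,0,0,0,1],
    [0,0,3,0,0,0,1],
    [0,0,2,0,0,0,1],
    [0,0,0,0,0,0,1],
    [0,0,0,0,0,0,1],
  ],
)

```text
time: 10.3
tool_pos: [0.428, 0.2561, 0.0996]
tool_rot: [0.001, 0.998, -0.069, -0.003]
contact_force: [0.2, 0.1, 0.5]
gripper_width: 0.998
grasp_force: 0.0
```

Run:
```python
from h import *
plan(.428,.256,.022,-8)
```

```text
t 10.3 pos [0.428  0.2561 0.0996] h0 -8.0 tilt [-0.006 -0.002] q6 2.10 g 1.00 gf 0 F [0.2 0.1 0.5]
turn az 0.0 then shift cm [0.   0.01 7.76]
```

Call:
move_arm(
  rows=[
    [0,0,2.5,0,0,0,1],
    [0,0,2.5,0,0,0,1],
    [0,0,1.7,0,0,0,1],
    [0,0,0.9,0,0,0,1],
    [0,0,0,0,0,0,1],
    [0,0,0,0,0,0,0.6],
    [0,0,0,0,0,0,0.2],
    [0,0,0,0,0,0,-1],
    [0,0,0,0,0,0,-1],
    [0,0,0,0,0,0,-1],
    [0,0,0,0,0,0,-1],
  ],
)

```text
time: 11.22
tool_pos: [0.4315, 0.2577, 0.0291]
tool_rot: [-0.001, 0.998, -0.069, 0.002]
contact_force: [0.0, -1.6, 5.5]
gripper_width: 0.662
grasp_force: 63.9
```

Run:
```python
from h import *
plan(.428,.256,.022,-8)
```

```text
t 11.2 pos [0.4315 0.2577 0.0291] h0 -7.9 tilt [0.004 0.001] q6 2.10 g 0.66 gf 64 F [ 0.  -1.6  5.5]
turn az 0.1 then shift cm [-0.32  0.21  0.71]
```

Call:
move_arm(
  rows=[
    [0,0,-1,0,0,0,-1],
    [0,0,-2,0,0,0,-1],
    [0,0,-3,0,0,0,-1],
    [0,0,-3,0,0,0,-1],
    [0,0,-1,0,0,0,-1],
    [0,0,0,0,0,0,-1],
    [0,0,0,0,0,0,-1],
  ],
)

```text
time: 11.8
tool_pos: [0.4295, 0.257, 0.1265]
tool_rot: [-0.0, 0.998, -0.069, 0.0]
contact_force: [0.1, -0.4, -1.6]
gripper_width: 0.659
grasp_force: 63.5
```

Run:
```python
from ins import *
plan(.575,.1415,.13,5)
f=snap("wrist","w5");s,p,R=pose();print('red');insview(f,(0,140,60),(9,255,255),p[2]+.015)
```

```text
t 11.8 pos [0.4295 0.257  0.1265] h0 -7.9 tilt [0.001 0.   ] q6 2.10 g 0.66 gf 63 F [ 0.1 -0.4 -1.6]
turn az -12.9 then shift cm [13.49 12.77 -0.35]
red
box [215 237  80  91] c [429.6 255.9] sz [45.4 38.3] a 26.8
```

View pics/w5.png

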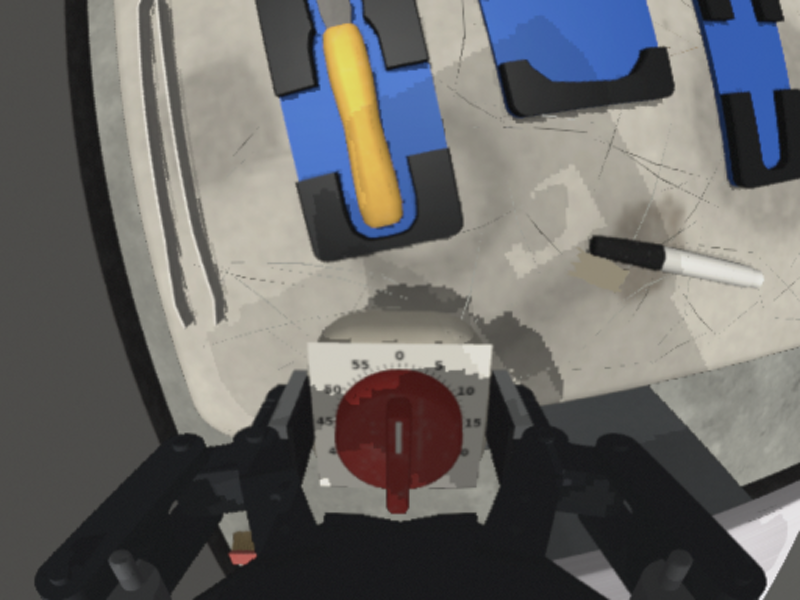

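The timer is held square between the pads with the knob up; its centre is at the TCP to within about 1–2 mm.

Call:
move_arm(
  rows=[
    [0,0,0,0,0,-6.45,-1],
    [0,0,0,0,0,-6.45,-1],
    [1.5,1.4,0,0,0,0,-1],
    [2,1.9,0,0,0,0,-1],
    [2,1.9,0,0,0,0,-1],
    [2,1.9,0,0,0,0,-1],
    [2,1.9,0,0,0,0,-1],
    [2,1.9,0,0,0,0,-1],
    [2,1.9,0,0,0,0,-1],
    [0,0,2,0,0,0,-1],
    [0,0,2,0,0,0,-1],
    [0,0,0,0,0,0,-1],
    [0,0,0,0,0,0,-1],
  ],
)

```text
time: 12.93
tool_pos: [0.5722, 0.1407, 0.0823]
tool_rot: [0.0, 0.999, 0.043, -0.004]
contact_force: [0.5, -0.4, -1.2]
gripper_width: 0.665
grasp_force: 63.5
```

Run:
```python
from h import *
plan(.575,.1415,.033,5)
```

```text
t 12.9 pos [0.5722 0.1407 0.0823] h0 4.9 tilt [-0.008 -0.001] q6 1.60 g 0.67 gf 64 F [ 0.5 -0.4 -1.2]
turn az -0.1 then shift cm [ 0.29 -0.06  4.93]
```

Call:
move_arm(
  rows=[
    [0.2,-0.05,1.2,0,0,0,-1],
    [0,0,1.2,0,0,0,-1],
    [0,0,1.0,0,0,0,-1],
    [0,0,0.7,0,0,0,-1],
    [0,0,0.5,0,0,0,-1],
    [0,0,0,0,0,0,-1],
    [0,0,0,0,0,0,-1],
    [0,0,0,0,0,0,-1],
  ],
)

```text
time: 13.6
tool_pos: [0.5774, 0.1418, 0.0409]
tool_rot: [-0.0, 0.999, 0.043, 0.0]
contact_force: [0.5, -0.0, -1.1]
gripper_width: 0.664
grasp_force: 63.5
```

Run:
```python
from h import *
plan(.575,.1415,.033,5)
```

```text
t 13.6 pos [0.5774 0.1418 0.0409] h0 5.0 tilt [0.001 0.   ] q6 1.60 g 0.66 gf 64 F [ 0.5 -0.  -1.1]
turn az -0.0 then shift cm [-0.24  0.01  0.79]
```

Call:
move_arm(
  rows=[
    [-0.2,0,0.4,0,0,0,-1],
    [0,0,0.3,0,0,0,-1],
    [0,0,0,0,0,0,-1],
    [0,0,0,0,0,0,-1],
  ],
)

```text
time: 13.93
tool_pos: [0.5756, 0.1417, 0.0351]
tool_rot: [-0.0, 0.999, 0.043, 0.0]
contact_force: [-3.5, -0.6, 7.8]
gripper_width: 0.661
grasp_force: 64.8
```

Run:
```python
from h import *
plan(.575,.1415,.033,5)
```

```text
t 13.9 pos [0.5756 0.1417 0.0351] h0 5.0 tilt [0.001 0.   ] q6 1.60 g 0.66 gf 65 F [-3.5 -0.6  7.8]
turn az -0.0 then shift cm [-0.06  0.01  0.21]
```

Call:
move_arm(
  rows=[
    [0,0,0,0,0,0,0.5],
    [0,0,0,0,0,0,0.8],
    [0,0,0,0,0,0,1],
    [0,0,0,0,0,0,1],
    [0,0,-1.5,0,0,0,1],
    [0,0,-3,0,0,0,1],
    [0,0,-3,0,0,0,1],
    [-2,0,-3,0,0,0,1],
    [-3,0.5,-3,0,0,0,1],
    [-3,0.7,-2.5,0,0,0,1],
    [-3.5,0.7,0,0,0,0,1],
    [-3.5,0.7,0,0,0,0,1],
    [-1,0.7,0,0,0,0,1],
    [0,0,0,0,0,0,1],
    [0,0,0,0,0,0,1],
    [0,0,0,0,0,0,1],
  ],
)

```text
time: 15.27
tool_pos: [0.4199, 0.0952, 0.1928]
tool_rot: [-0.0, 0.999, 0.043, 0.0]
contact_force: [-0.2, 0.0, 0.6]
gripper_width: 1.0
grasp_force: 0.0
```

Run:
```python
from ins import *
plan(.43,.08,.2,76)
f=snap("wrist","w6");insview(f,(100,130,60),(125,255,255),.006);print('red');insview(f,(0,140,60),(9,255,255),.055)
```

```text
t 15.3 pos [0.4199 0.0952 0.1928] h0 4.9 tilt [0.001 0.   ] q6 1.53 g 1.00 gf 0 F [-0.2  0.   0.6]
turn az -71.1 then shift cm [-1.23  1.35 -0.72]
box [102   0  45 124] c [535.8 244.6] sz [ 50.8 142.6] a 85.3
box [241   1  32  56] c [572.5 104.5] sz [28.1 62.3] a 84.4
box [311   0  64 122] c [553.9  14.5] sz [135.9  69.5] a 6.4
box [178  10  13  37] c [571. 184.] sz [40.7 13.1] a 5.9
box [408  46  63  55] c [ 561.8 -110.9] sz [88.6 51.6] a 78.5
box [84 50 17 42] c [526.7 291.5] sz [47.3 22.5] a 4.2
red
box [200   0  42  42] c [566.5 139.5] sz [37.6 35.8] a 47.1
```

View pics/w6.png

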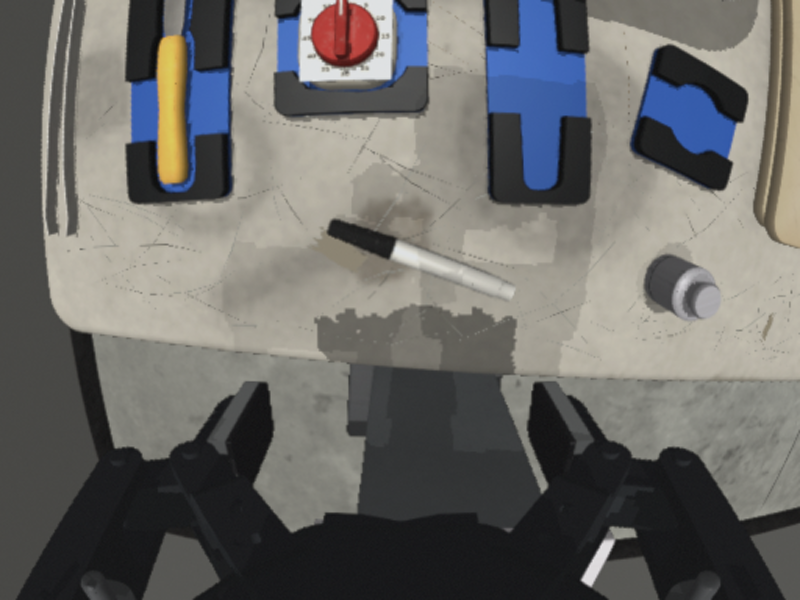

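The timer sits in its pocket. The marker's ends are at (329,228) on the cap side and (515,293). The weight stands at about (680,285), base at (665,275), and its insert is at (692,117).

Run:
```python
from ins import *
f=np.load("w6.npy",allow_pickle=True).item();s=.64
P=lambda pts,z:ray(f,np.array(pts)*s,z,True)[:,:2]*1000
e=P([(329,228),(515,293)],.008);d=e[0]-e[1];c=e.mean(0)
h=np.degrees(np.arctan2(d[1],d[0]));print(e,np.linalg.norm(d),h,c)
print("weight knob top",P([(705,302)],.063),"cyl top",P([(691,293)],.047))
plan(c[0]/1000,c[1]/1000,.022,h)
```

```text
[[446.35920198 145.77403522]
 [412.07900805  13.10559381]] 137.02571672042643 75.51222472441886 [429.21910502  79.43981451]
weight knob top [[ 433.54530075 -109.20177427]] cyl top [[ 434.87405103 -107.31318301]]
t 15.3 pos [0.42   0.0953 0.1928] h0 5.0 tilt [0. 0.] q6 1.53 g 1.00 gf 0 F [-0.4  0.4 -0.2]
turn az -70.6 then shift cm [-1.3   1.29 17.08]
```

Call:
move_arm(
  rows=[
    [0,0,0,0,0,-7.06,0.2],
    [0,0,0,0,0,-7.06,0.2],
    [0,0,0,0,0,-7.06,0.2],
    [0,0,0,0,0,-7.06,0.2],
    [0,0,0,0,0,-7.06,0.2],
    [0,0,0,0,0,-7.06,0.2],
    [0,0,0,0,0,-7.06,0.2],
    [0,0,0,0,0,-7.06,0.2],
    [0,0,0,0,0,-7.06,0.2],
    [0,0,0,0,0,-7.06,0.2],
    [-1.3,1.3,2,0,0,0,0.2],
    [0,0,3,0,0,0,0.2],
    [0,0,3,0,0,0,0.2],
    [0,0,2,0,0,0,0.2],
    [0,0,0,0,0,0,0.2],
    [0,0,0,0,0,0,0.2],
    [0,0,0,0,0,0,0.2],
  ],
)

```text
time: 16.73
tool_pos: [0.4299, 0.0794, 0.0939]
tool_rot: [0.0, 0.79, 0.613, 0.001]
contact_force: [0.6, 0.0, 0.1]
gripper_width: 0.601
grasp_force: 0.0
```

Run:
```python
from h import *
plan(.4292,.0794,.0235,75.5)
```

```text
t 16.7 pos [0.4299 0.0794 0.0939] h0 75.6 tilt [0.002 0.   ] q6 0.26 g 0.60 gf 0 F [0.6 0.  0.1]
turn az 0.1 then shift cm [-0.02 -0.07  7.04]
```

Call:
move_arm(
  rows=[
    [0,-0.05,2.5,0,0,0,0.2],
    [0,0,2,0,0,0,0.2],
    [0,0,1.5,0,0,0,0.2],
    [0,0,1,0,0,0,0.2],
    [0,0,0,0,0,0,0.2],
    [0,0,0,0,0,0,0.2],
    [0,0,0,0,0,0,-0.2],
    [0,0,0,0,0,0,-0.5],
    [0,0,0,0,0,0,-0.7],
    [0,0,0,0,0,0,-1],
    [0,0,0,0,0,0,-1],
    [0,0,0,0,0,0,-1],
    [0,0,0,0,0,0,-1],
  ],
)

```text
time: 17.82
tool_pos: [0.4292, 0.0794, 0.0241]
tool_rot: [0.001, 0.79, 0.613, 0.001]
contact_force: [-1.0, -0.9, 6.8]
gripper_width: 0.15
grasp_force: 58.8
```

Run:
```python
from h import *
plan(.4292,.0794,.0235,75.5)
```

```text
t 17.8 pos [0.4292 0.0794 0.0241] h0 75.6 tilt [0.002 0.   ] q6 0.26 g 0.15 gf 59 F [-1.  -0.9  6.8]
turn az 0.1 then shift cm [-0.    0.    0.06]
```

Call:
move_arm(
  rows=[
    [0,0,-1.5,0,0,0,-1],
    [0,0,-3,0,0,0,-1],
    [0,0,-3.5,0,0,0,-1],
    [0,0,-2,0,0,6.92,-1],
    [0,0,0,0,0,6.92,-1],
    [0,0,0,0,0,6.92,-1],
    [0,0,0,0,0,6.92,-1],
    [0,0,0,0,0,6.92,-1],
    [0,0,0,0,0,6.92,-1],
    [0,0,0,0,0,6.92,-1],
    [0,0,0,0,0,6.92,-1],
    [0,0,0,0,0,6.92,-1],
    [0,0,0,0,0,6.92,-1],
    [3,1.9,0,0,0,0,-1],
    [3,1.9,0,0,0,0,-1],
    [3,1.9,0,0,0,0,-1],
    [3,1.9,0,0,0,0,-1],
    [0,0,0,0,0,0,-1],
    [0,0,0,0,0,0,-1],
    [0,0,0,0,0,0,-1],
  ],
)

```text
time: 19.48
tool_pos: [0.5551, 0.0172, 0.1222]
tool_rot: [-0.0, 0.998, 0.055, -0.001]
contact_force: [-0.3, 0.1, -0.5]
gripper_width: 0.153
grasp_force: 58.7
```

Run:
```python
from ins import *
plan(.5602,.0155,.0305,6.4)
snap("wrist","w7")
```

```text
t 19.5 pos [0.5551 0.0172 0.1222] h0 6.3 tilt [-0.001  0.   ] q6 1.36 g 0.15 gf 59 F [-0.3  0.1 -0.5]
turn az -0.1 then shift cm [0.49 0.23 9.17]
```

View pics/w7.png

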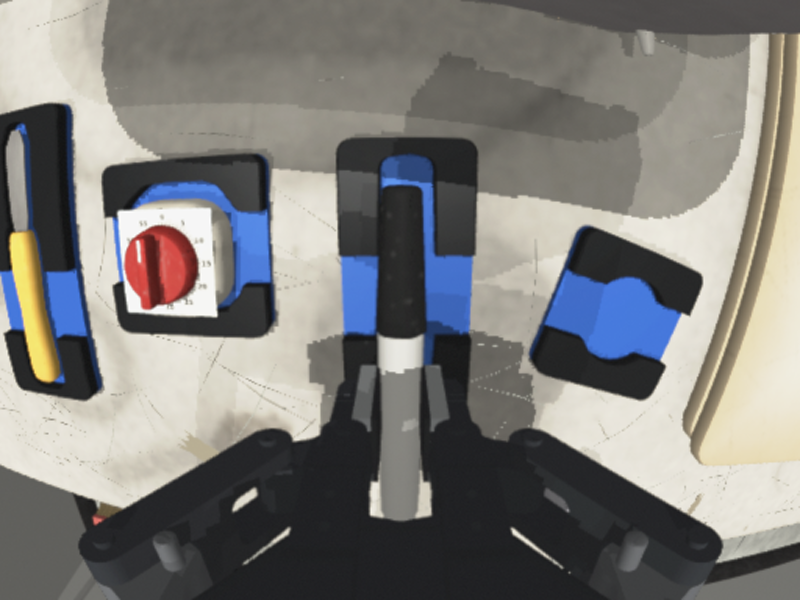

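The marker is held straight: its cap tip is at (402,186) and the pocket's far end at (407,155). The timer and peeler are still seated.

Run:
```python
from ins import *
f=np.load("w7.npy",allow_pickle=True).item();s=.64;S,p,R=pose()
P=lambda pts,z:ray(f,np.array(pts)*s,z,True)[:,:2]
for z in(.105,.11):
    t=P([(402,186)],z)[0]; print("tip along tool x",(t-p[:2])@R[:2,0],"lat",(t-p[:2])@R[:2,1])
print("pocket far end",P([(407,155)],.006),"slot edges",P([(342,295),(472,297)],.006), "slot near/far",P([(355,255),(355,336)],.006))
```

```text
tip along tool x 0.06900461417865301 lat 0.000791588176449684
tip along tool x 0.06931634806615641 lat 0.0007740390380234809
pocket far end [[0.63355671 0.02260532]] slot edges [[ 0.55574772  0.04912973]
 [ 0.56249132 -0.02120637]] slot near/far [[0.57856695 0.04395606]
 [0.53268486 0.04016359]]
```

Call:
move_arm(
  rows=[
    [0.25,0.28,2,0,0,0,-1],
    [0,0,2.5,0,0,0,-1],
    [0,0,2,0,0,0,-1],
    [0,0,1,0,0,0,-1],
    [0,0,0.8,0,0,0,-1],
    [0,0,0.4,0,0,0,-1],
    [0,0,0,0,0,0,-1],
    [0,0,0,0,0,0,-1],
    [0,0,0,0,0,0,-1],
  ],
)

```text
time: 20.28
tool_pos: [0.5595, 0.0145, 0.037]
tool_rot: [0.0, 0.998, 0.055, 0.001]
contact_force: [0.4, -0.2, 0.0]
gripper_width: 0.149
grasp_force: 58.7
```

Run:
```python
from h import *
plan(.558,.0147,.0305,6.4)
```

```text
t 20.3 pos [0.5595 0.0145 0.037 ] h0 6.4 tilt [ 0.002 -0.   ] q6 1.35 g 0.15 gf 59 F [ 0.4 -0.2  0. ]
turn az -0.0 then shift cm [-0.14 -0.03  0.65]
```

Lower onto the floor, release, rise, and head to a view over the weight.

Call:
move_arm(
  rows=[
    [-0.1,0,0.4,0,0,0,-1],
    [0,0,0.25,0,0,0,-1],
    [0,0,0,0,0,0,-1],
    [0,0,0,0,0,0,-1],
    [0,0,0,0,0,0,-0.5],
    [0,0,0,0,0,0,-0.2],
    [0,0,0,0,0,0,0.1],
    [0,0,0,0,0,0,0.1],
    [0,0,0,0,0,0,0.1],
    [0,0,-1.5,0,0,0,0.1],
    [0,0,-3,0,0,0,0.1],
    [0,0,-3.5,0,0,0,0.5],
    [0,0,-3.5,0,0,0,1],
    [-1,1,-3,0,0,0,1],
    [-3,2.4,-2,0,0,2.4,1],
    [-3,2.4,0,0,0,2.4,1],
    [-3,2.4,0,0,0,2.4,1],
    [-3,2,0,0,0,2.4,1],
    [0,0,0,0,0,0,1],
    [0,0,0,0,0,0,1],
  ],
)

```text
time: 21.95
tool_pos: [0.4337, -0.0938, 0.1932]
tool_rot: [0.0, 1.0, -0.03, 0.0]
contact_force: [0.5, 0.0, 0.4]
gripper_width: 1.0
grasp_force: 0.0
```

Run:
```python
from ins import *
plan(.434,-.108,.1,-12)
f=snap("wrist","w8");insview(f,(100,130,60),(125,255,255),.006)
```

```text
t 21.9 pos [ 0.4337 -0.0938  0.1932] h0 -3.4 tilt [ 0.001 -0.   ] q6 1.25 g 1.00 gf 0 F [0.5 0.  0.4]
turn az 8.6 then shift cm [0.33 1.39 9.32]
box [117   3  66 131] c [560.3  14.3] sz [149.   69.9] a 6.8
box [223  29  87  49] c [ 561.2 -111.8] sz [86.7 52.5] a 78.9
box [42 43 49 45] c [591.8 115.2] sz [87.  45.2] a 40.4
box [  0 104  20  38] c [529.5 238.6] sz [50.1 39. ] a 2.1
```

View pics/w8.png

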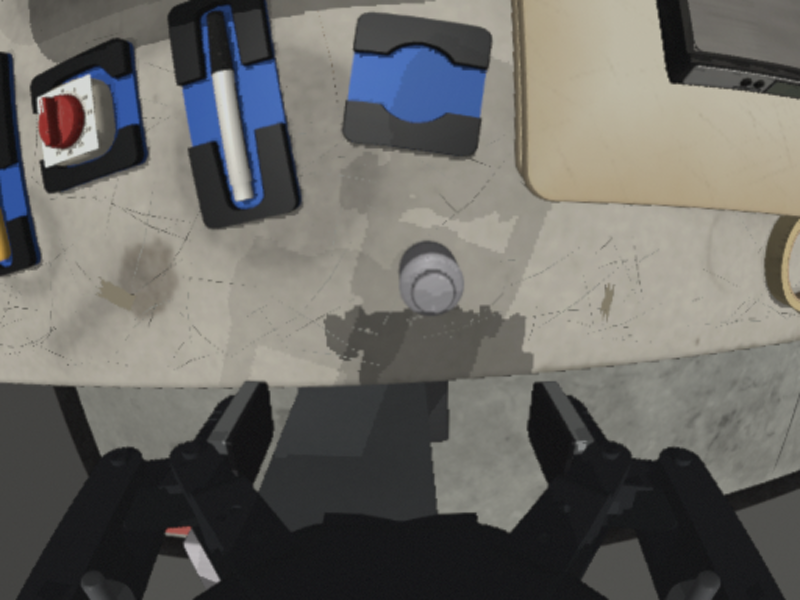

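The marker lies in its pocket. The weight's knob top is at (433,291), and its insert is centred at (420,82).

Run:
```python
from ins import *
f=np.load("w8.npy",allow_pickle=True).item();s=.64
P=lambda pts,z:ray(f,np.array(pts)*s,z,True)[:,:2]*1000
print("knob",P([(433,291)],.063),"cyl top edges L/R",P([(400,280),(463,280)],.045))
plan(.434,-.109,.095,-11.5)
```

```text
knob [[ 435.05710579 -112.52855844]] cyl top edges L/R [[ 437.78983899  -93.82430567]
 [ 435.62485838 -132.14598854]]
t 22.0 pos [ 0.4345 -0.0933  0.1935] h0 -3.3 tilt [0.001 0.   ] q6 1.25 g 1.00 gf 0 F [0.  0.4 0.8]
turn az 8.2 then shift cm [0.26 1.55 9.85]
```

Call:
move_arm(
  rows=[
    [0,0,0,0,0,4.1,1],
    [0.4,1.8,0,0,0,4.1,1],
    [0,0,2.5,0,0,0,1],
    [0,0,2.5,0,0,0,1],
    [0,0,2.5,0,0,0,1],
    [0,0,1.5,0,0,0,1],
    [0,0,0,0,0,0,1],
    [0,0,0,0,0,0,1],
    [0,0,0,0,0,0,1],
  ],
)

```text
time: 22.75
tool_pos: [0.4376, -0.1114, 0.1046]
tool_rot: [0.0, 0.995, -0.099, 0.001]
contact_force: [0.7, -0.0, 1.2]
gripper_width: 1.005
grasp_force: 0.0
```

Run:
```python
from h import *
plan(.435,-.112,.030,-11.5)
```

```text
t 22.8 pos [ 0.4376 -0.1114  0.1046] h0 -11.4 tilt [ 0.002 -0.001] q6 1.36 g 1.00 gf 0 F [ 0.7 -0.   1.2]
turn az 0.1 then shift cm [-0.24  0.11  7.46]
```

Call:
move_arm(
  rows=[
    [-0.2,0.1,2,0,0,0,1],
    [0,0,2,0,0,0,1],
    [0,0,2,0,0,0,1],
    [0,0,1.5,0,0,0,1],
    [0,0,0,0,0,0,1],
    [0,0,0,0,0,0,1],
    [0,0,0,0,0,0,0.4],
    [0,0,0,0,0,0,0.1],
    [0,0,0,0,0,0,-0.3],
    [0,0,0,0,0,0,-1],
    [0,0,0,0,0,0,-1],
    [0,0,0,0,0,0,-1],
    [0,0,0,0,0,0,-1],
  ],
)

```text
time: 23.83
tool_pos: [0.4351, -0.1127, 0.0299]
tool_rot: [0.001, 0.995, -0.1, 0.001]
contact_force: [-1.7, -1.3, 5.5]
gripper_width: 0.458
grasp_force: 60.2
```

Run:
```python
from h import *
plan(.435,-.112,.030,-11.5)
```

```text
t 23.8 pos [ 0.4351 -0.1127  0.0299] h0 -11.4 tilt [ 0.002 -0.001] q6 1.35 g 0.46 gf 60 F [-1.7 -1.3  5.5]
turn az 0.1 then shift cm [-0.03 -0.06 -0.01]
```

Call:
move_arm(
  rows=[
    [0,0,-1,0,0,0,-1],
    [0,0,-2,0,0,0,-1],
    [0,0,-2.5,0,0,0,-1],
    [0,0,-1.5,0,0,0,-1],
    [2,-0.4,0,0,0,0,-1],
    [3,-0.6,0,0,0,0,-1],
    [3,-0.6,0,0,0,0,-1],
    [2.5,-0.6,0,0,0,0,-1],
    [1.8,-0.4,0,0,0,0,-1],
    [0,0,0,0,0,0,-1],
    [0,0,0,0,0,0,-1],
    [0,0,0,0,0,0,-1],
  ],
)

```text
time: 24.83
tool_pos: [0.5584, -0.1105, 0.0973]
tool_rot: [-0.0, 0.995, -0.1, -0.001]
contact_force: [0.2, -0.3, -5.2]
gripper_width: 0.451
grasp_force: 61.4
```

Run:
```python
from h import *
plan(.5613,-.1118,.036,-11.5)
snap("wrist","w9")
```

```text
t 24.8 pos [ 0.5584 -0.1105  0.0973] h0 -11.4 tilt [-0.003  0.001] q6 1.44 g 0.45 gf 61 F [ 0.2 -0.3 -5.2]
turn az 0.1 then shift cm [0.31 0.07 6.13]
```

View pics/w9.png

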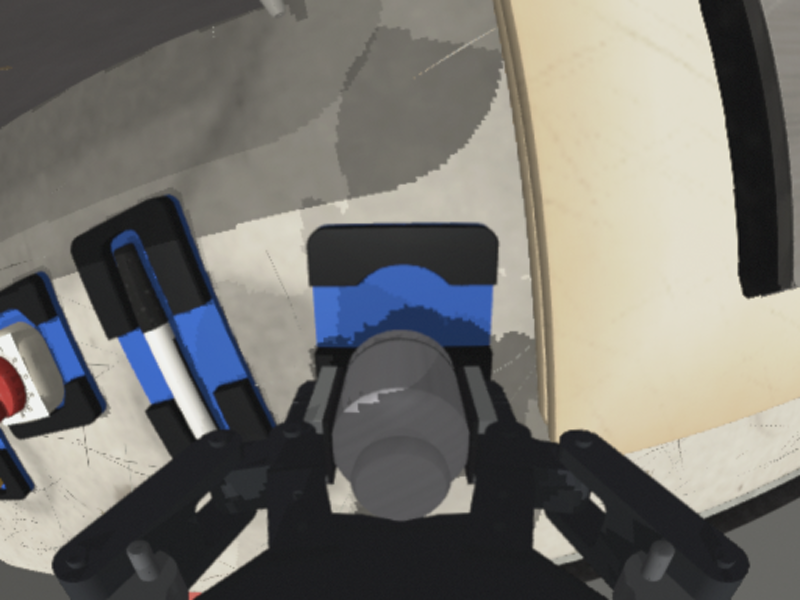

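The weight is upright in the jaws, in line with the slot (blue edges at columns 314 and 493). The board is close on the right, so I'll release only partway.

Call:
move_arm(
  rows=[
    [0.2,0.05,1.5,0,0,0,-1],
    [0,0,1.5,0,0,0,-1],
    [0,0,1.2,0,0,0,-1],
    [0,0,0.8,0,0,0,-1],
    [0,0,0.5,0,0,0,-1],
    [0,0,0,0,0,0,-1],
    [0,0,0,0,0,0,-1],
    [0,0,0,0,0,0,-1],
  ],
)

```text
time: 25.55
tool_pos: [0.5623, -0.1121, 0.0442]
tool_rot: [0.0, 0.995, -0.1, 0.001]
contact_force: [0.4, -0.1, -4.8]
gripper_width: 0.452
grasp_force: 61.4
```

Run:
```python
from h import *
plan(.5613,-.1118,.036,-11.5)
```

```text
t 25.6 pos [ 0.5623 -0.1121  0.0442] h0 -11.4 tilt [ 0.002 -0.001] q6 1.44 g 0.45 gf 61 F [ 0.4 -0.1 -4.8]
turn az 0.1 then shift cm [-0.11 -0.    0.82]
```

Call:
move_arm(
  rows=[
    [-0.1,0,0.4,0,0,0,-1],
    [0,0,0.3,0,0,0,-1],
    [0,0,0.15,0,0,0,-1],
    [0,0,0,0,0,0,-1],
    [0,0,0,0,0,0,-1],
  ],
)

```text
time: 25.97
tool_pos: [0.561, -0.1117, 0.0359]
tool_rot: [0.0, 0.995, -0.1, 0.0]
contact_force: [-4.1, 1.1, 4.2]
gripper_width: 0.453
grasp_force: 62.1
```

The weight has touched the floor at the expected height (0.0359 m). Next: release, rise, and back off.

Call:
move_arm(
  rows=[
    [0,0,0,0,0,0,0.1],
    [0,0,0,0,0,0,0.2],
    [0,0,0,0,0,0,0.3],
    [0,0,0,0,0,0,0.3],
    [0,0,0,0,0,0,0.3],
    [0,0,-1,0,0,0,0.3],
    [0,0,-2,0,0,0,0.3],
    [0,0,-3,0,0,0,0.3],
    [0,0,-3,0,0,0,0.3],
    [0,0,-3,0,0,0,0.3],
    [-2,0,-3,0,0,0,0.3],
    [-3,0,-2,0,0,0,0.3],
    [-3,0,0,0,0,0,0.3],
    [-3,0,0,0,0,0,0.3],
    [-3,0,0,0,0,0,0.3],
    [0,0,0,0,0,0,0.3],
    [0,0,0,0,0,0,0.3],
    [0,0,0,0,0,0,0.3],
  ],
)

```text
time: 27.47
tool_pos: [0.4241, -0.0841, 0.2058]
tool_rot: [0.0, 0.995, -0.1, 0.001]
contact_force: [0.7, -1.2, 0.4]
gripper_width: 0.652
grasp_force: 0.0
```

Run:
```python
from ins import *
plan(.5613,-.1118,.036,-11.5)
f=snap("wrist","w10");g=snap("scene","s10")
a=f["img"][:260]; b=g["img"][150:300,60:330]
cv2.imwrite("pics/both.png",np.vstack([cv2.resize(a,(590,299)),cv2.resize(b,(590,299))]))
```

```text
t 27.5 pos [ 0.4241 -0.0841  0.2058] h0 -11.5 tilt [ 0.002 -0.001] q6 1.40 g 0.65 gf 0 F [ 0.7 -1.2  0.4]
turn az 0.0 then shift cm [14.   -0.02 16.98]
```

View pics/both.png

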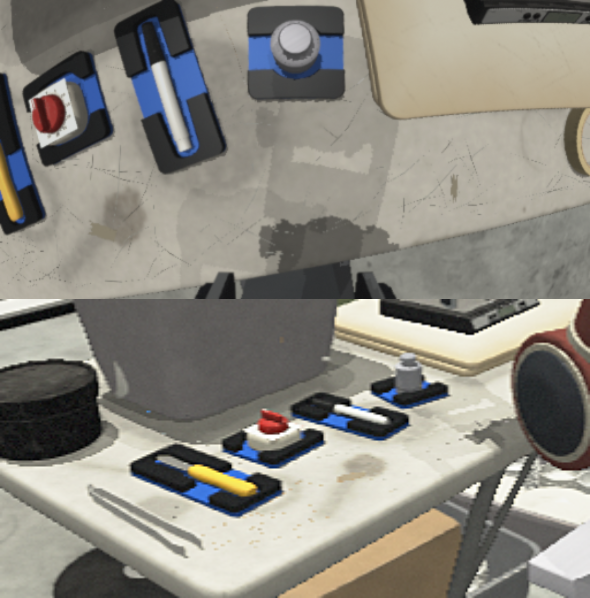

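All four parts are seated: the weight stands upright in its round pocket at (296,48), and the timer, marker and peeler lie in theirs. The tongs and tape have not moved.

```bash
python3 -c "
from plant import manip
print(manip.job_done())"
```

```text
the job is handed in; nothing more can be done
None
```

The peeler, marker, timer and weight are each packed in their foam inserts, the tongs and tape were left in place, and I handed the job in at about 27.5 s; the hand-in call returned no verdict.

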